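Pack the tool case in two layers

TASK

Pack the open tool case in two layers: first lay every cardboard carton flat on the case's floor, as it lies on the bench, then put the divider plate in over them, grip up, and press it down firmly until it sits level on the ledges along both walls. Only then stand all the round tubs upright, lid up, on the divider inside the case; leave the wrench where it lies.

Things in the scene. Friction and masses are not known exactly. Their poses are not given: they have to be found in the camera images.
- case: Open teal tool case, fixed. Outside 310 (x) x 160 (y) x 85 mm high; walls and floor 5 mm thick; inside 300 x 150 mm. Along both long inner walls a solid ledge, 16 mm wide, rises to 50 mm above the bench; a plate on the ledges has its underside there. Between them the bottom bay is 300 x 118 mm, its floor 5 mm above the bench. Origin: centre of the underside; x along its length, z up.
- divider: Grey plastic divider plate, 288 (x) x 138 (y) x 6 mm, 0.25 kg, with an upright grip in its middle: a tab 12 mm thick (x), 60 mm wide (y), rising 34 mm above the plate (top 40 mm above the underside). It starts flat on the bench, grip up. Origin: centre of the plate's underside; x along its length, z up.
- carton0: Closed cardboard carton with a white paper band, 50 (x) x 90 (y) x 42 mm high, about 0.3 kg, starts lying flat. Origin: centre of the underside, z up. May be absent.
- carton1: Closed cardboard carton with a white paper band, 50 (x) x 90 (y) x 42 mm high, about 0.3 kg, starts lying flat. Origin: centre of the underside, z up. May be absent.
- carton2: Closed cardboard carton with a white paper band, 50 (x) x 90 (y) x 42 mm high, about 0.3 kg, starts lying flat. Origin: centre of the underside, z up. May be absent.
- tub0: Round white plastic tub with a black lid ring, 56 mm diameter, 36 mm high, about 0.15 kg, starts standing upright. Origin: centre of the underside, z up towards the lid. May be absent.
- tub1: Round white plastic tub with a black lid ring, 56 mm diameter, 36 mm high, about 0.15 kg, starts standing upright. Origin: centre of the underside, z up towards the lid. May be absent.
- tub2: Round white plastic tub with a black lid ring, 56 mm diameter, 36 mm high, about 0.15 kg, starts standing upright. Origin: centre of the underside, z up towards the lid. May be absent.
- tub3: Round white plastic tub with a black lid ring, 56 mm diameter, 36 mm high, about 0.15 kg, starts standing upright. Origin: centre of the underside, z up towards the lid. May be absent.
- wrench: Bystander: wrench lying on the bench beside the far end of the case, origin at its middle underneath.
Not all that is in view belongs to the job. What is shaped like the carton0 but green is not meant.

How it is judged:
On the way, in this order (a step that is already met when the one before it is completed fails the run):
1. all cartons lie flat on the floor of the case, let go (x of carton0 in the frame of case between -0.15 and 0.15 m and y of carton0 in the frame of case between -0.075 and 0.075 m and z of carton0 in the frame of case between 0 and 0.012 m and angle between each of carton0, carton1, carton2's own z axis and vertical below 0.1 rad and x of carton1 in the frame of case between -0.15 and 0.15 m and y of carton1 in the frame of case between -0.075 and 0.075 m and z of carton1 in the frame of case between 0 and 0.012 m and x of carton2 in the frame of case between -0.15 and 0.15 m and y of carton2 in the frame of case between -0.075 and 0.075 m and z of carton2 in the frame of case between 0 and 0.012 m and contact force between each of carton0, carton1, carton2 and the fingers below 0.5 N), for 0.2 s.
2. with the cartons below it, the divider sits level on both ledges and is pressed down on them (more than 6 N between divider and case, its own weight included) (x of carton0 in the frame of case between -0.15 and 0.15 m and y of carton0 in the frame of case between -0.075 and 0.075 m and z of carton0 in the frame of case between 0 and 0.012 m and angle between each of carton0, carton1, carton2's own z axis and vertical below 0.1 rad and x of carton1 in the frame of case between -0.15 and 0.15 m and y of carton1 in the frame of case between -0.075 and 0.075 m and z of carton1 in the frame of case between 0 and 0.012 m and x of carton2 in the frame of case between -0.15 and 0.15 m and y of carton2 in the frame of case between -0.075 and 0.075 m and z of carton2 in the frame of case between 0 and 0.012 m and z of divider in the frame of case between 0.045 and 0.053 m and angle between divider's own z axis and vertical below 0.03 rad and x of divider in the frame of case between -0.012 and 0.012 m and y of divider in the frame of case between -0.012 and 0.012 m and contact force between divider and case above 6 N), for 0.2 s.
3. all tubs stand upright on the seated divider (x of tub0 in the frame of divider between -0.148 and 0.148 m and y of tub0 in the frame of divider between -0.073 and 0.073 m and z of tub0 in the frame of divider between 0.003 and 0.011 m and angle between each of tub0, tub1, tub2, tub3's own z axis and vertical below 0.1 rad and x of tub1 in the frame of divider between -0.148 and 0.148 m and y of tub1 in the frame of divider between -0.073 and 0.073 m and z of tub1 in the frame of divider between 0.003 and 0.011 m and x of tub2 in the frame of divider between -0.148 and 0.148 m and y of tub2 in the frame of divider between -0.073 and 0.073 m and z of tub2 in the frame of divider between 0.003 and 0.011 m and x of tub3 in the frame of divider between -0.148 and 0.148 m and y of tub3 in the frame of divider between -0.073 and 0.073 m and z of tub3 in the frame of divider between 0.003 and 0.011 m and z of divider in the frame of case between 0.045 and 0.053 m and angle between divider's own z axis and vertical below 0.03 rad and x of divider in the frame of case between -0.012 and 0.012 m and y of divider in the frame of case between -0.012 and 0.012 m), for 0.2 s.
At the end, for the whole second after the job is handed in: Every carton lies flat (within 0.1 rad) on the case floor, the divider rests on both ledges (underside within 3 mm above their top, tilt under 0.03 rad), every tub stands upright (within 0.1 rad) on the divider inside the case, all let go and at rest (all of step 1 and all of step 3 and contact force between each of tub0, tub1, tub2, tub3, divider and the fingers below 0.5 N and linear speed of each of carton0, carton1, carton2, tub0, tub1, tub2, tub3, divider below 0.03 m/s); the robot touches nothing.
It fails at once if the wrench is moved more than 40 mm (distance of wrench from where it was at the start of the episode above 0.04 m).
Of carton0, carton1, carton2 only 2 to 3 are there at a start; the rules pass over those that are not, and their reading is None.
Of tub0, tub1, tub2, tub3 only 3 to 4 are there at a start; the rules pass over those that are not, and their reading is None.
At some moment in a run one of carton0, carton1, carton2, tub0, tub1, tub2, tub3 may be knocked a few centimetres aside while the robot is not near it.
It also fails if it takes over 208 s, if anything falls off the work surface, if the arm or the gripper's body presses on something with over 40 N, if the wrist force passes 120 N, or if a joint passes its speed limit or range.

ROBOT

A 6-joint arm with a two-finger parallel gripper is mounted at the origin on the work surface. World frame = base frame: x ahead of the robot, y to its left, z up, the work surface at z = 0. Lengths are in m, angles in rad, forces in N, time in s.
With the tool pointing down it reaches from about 0.425 to 1.125 m from the base axis. Payload 14.9 kg.
Tool frame: the origin (TCP) lies midway between the tips of the shut fingers; the grasp point (between the pads) lies 19 mm behind it (arm.tcp_to_grasp is the distance from the TCP to the grasp point, in m); z points along the fingers, y is the line along which they close (so a half turn about z gives the same grasp; the last joint's range is limited). The gripper opens to 91 mm and grips with 3 to 60 N. Pads are 32 mm wide; open, the fingers measure 118 mm over their backs; the gripper's body (76 mm by 178 mm) begins 60 mm behind the grasp point.
Start: joints at [-1.222, 0.379, 1.734, -0, 1.028, -0.033], TCP at [0.261, -0.65, 0.214] pointing down, gripper open.
Joint ranges: [-2.77, 2.77], [-0.74, 2.19], [0, 2.66], [-1.06, 4.2], [0.31, 2.87], [-3.08, 3.08]. Speed limits (rad/s): [1.89, 1.89, 2.39, 3.14, 3.14, 3.14].

INTERFACE

Orientations are given as a rotation vector (axis times angle).
In Python, from bench import telemetry, viewer, arm gives the robot as it stands.
- The arm moves only by the shell command python3 -m inch 'ROWS' [OPENING] [FORCE]. ROWS is JSON, a list that holds one entry, the list of rows, each a list of 4 numbers: the shift along the world's x, y, z in cm, then the turn about the world's z in degrees. In form: [[[dx, dy, dz, turn], ...]]. A call has 1 to 10 rows; each row is the pose to reach, as a shift and turn from the pose commanded when the call began; what a row does not reach only later rows make up. A row lasts 1/8 s, in which the tool goes at most 62.5 mm and 10.7 degrees, less where a joint would pass 70% of its speed; a pose out of reach is approached as far as the arm can. A call with a gripper value outside its range is refused whole. OPENING is the opening, from 0 (shut) to 1 (fully open), set as the call begins (- or left out, the last holds). The fingers move at their own pace and stop on an object; FORCE is the grip in N (left out, the last holds). Time passes only in rows, so rows that repeat a pose let the fingers close. It gives the time, the measured TCP pose, the force, the opening and the grip force at its end, in the units of the state.
- telemetry.state(): the state, without advancing time (a new reading comes with each control period).
- viewer.get_image(name): name is "side" or "top"; returns a dict with "img" (420x560x3 uint8, red, green, blue), "z_map" (420x560 float32, m along the optical axis (not along the pixel's ray), 0 where there is no reading), "vertical_fov" (degrees; the focal length in pixels is half the picture's height over the tangent of half this angle, whatever the lens; pixels are square), "cx", "cy" (the principal point, pixels), "extrinsics" (4x4, takes a point from camera to world coordinates). Camera axes: x right, y up, looking along -z (the intrinsics and any distortion apply to the point x, -y, -z); pixel columns grow to the right and rows downward; lengths in m; the calibration is good to about 2 mm. A picture is of the moment at which its call begins.
- arm.hand_in(): hands the job in; it is judged then, once.
The state is a dict: "time_s": time; "joint_positions": joint angles; "joint_velocities": joint speeds; "tau": joint torques, N m; "position": TCP position; "orientation": TCP orientation; "contact_force": force on the tool from outside, world axes, zero at the start; "wrist_torque": the same for the moment, N m; "gripper_width": finger opening in m; "grasp_force": force on a finger pad.
Only numpy, scipy, OpenCV 4.12 (cv2) and the standard library are available. Lean on these libraries where they do the work, as an engineer would, in place of code of your own. Each camera call takes 0.05 s, during which the arm holds its last target. There are 200 camera calls.

## Working session

There is one attempt and no reset: what is moved stays moved. The work goes in short steps, Python scripts to look and compute and a shell command to move; the robot and the scene stay as the last step left them, time stands still between calls to the robot, and variables do not carry over. Pictures are saved under pics/ and viewed, at most 14 in all, crops included, and the job is handed in when it is done.

```bash
ls; mkdir -p pics; cat > h.py <<'E'
import numpy as np,cv2
from bench import telemetry,viewer,arm
def snap(name,f=None):
    d=viewer.get_image(name)
    if f: cv2.imwrite('pics/'+f,cv2.cvtColor(d['img'],cv2.COLOR_RGB2BGR))
    return d
def pts(d):
    z=d['z_map'];h,w=z.shape
    f=h/2/np.tan(np.radians(d['vertical_fov'])/2)
    v,u=np.mgrid[:h,:w]
    p=np.stack([(u-d['cx'])/f*z,-(v-d['cy'])/f*z,-z],-1)
    E=np.array(d['extrinsics']);return p@E[:3,:3].T+E[:3,3]
E
python3 - <<'E'
from h import *
for n in('top','side'):
    d=snap(n,n+'0.png');print(n,{k:d[k] for k in d if k not in('img','z_map')},(d['z_map']==0).mean())
    p=pts(d);print(p[10::80,10::100].round(3).reshape(-1,3).tolist()[:20])
s=telemetry.state();print(s)
E
```

```text
pics
top {'vertical_fov': 57.13904515731953, 'cx': 285.36409139184883, 'cy': 208.91459139690346, 'extrinsics': array([[ 0.02254943,  0.99543413, -0.09274922,  0.43529161],
       [-0.99946016,  0.02466303,  0.02170553, -0.04858231],
       [ 0.0238939 ,  0.0922097 ,  0.99545289,  1.0426807 ],
       [ 0.        ,  0.        ,  0.        ,  1.        ]])} 0.004162414965986395
[[1.529, 1.257, -0.746], [1.552, 0.786, -0.754], [1.568, 0.302, -0.75], [1.58, -0.186, -0.741], [1.602, -0.68, -0.746], [1.621, -1.18, -0.745], [0.843, 0.694, -0.003], [0.852, 0.422, -0.003], [0.86, 0.146, -0.002], [0.869, -0.133, -0.001], [0.877, -0.415, 0.0], [0.889, -0.703, -0.004], [0.62, 0.675, -0.003], [0.627, 0.407, -0.002], [0.633, 0.136, 0.004], [0.641, -0.136, 0.003], [0.649, -0.413, 0.001], [0.657, -0.694, -0.001], [0.405, 0.657, -0.003], [0.411, 0.393, 0.001]]
side {'vertical_fov': 48.77913577840954, 'cx': 289.77230308030687, 'cy': 218.53407816139685, 'extrinsics': array([[-0.82654795,  0.30263036, -0.47458756, -0.15086825],
       [-0.56285302, -0.4501846 ,  0.69320293,  0.90346437],
       [-0.00386
[... 617 characters left out ...]
1, 'joint_positions': array([-1.22229110e+00,  3.79339475e-01,  1.73468588e+00,  1.32305823e-05,
        1.02851366e+00, -3.33232763e-02]), 'joint_velocities': array([-0.00055775, -0.00110882, -0.00161216, -0.00069191, -0.00130423,
       -0.00136306]), 'tau': array([-3.26206908e-03, -7.65035605e+01, -4.35297203e+01,  6.51229243e-02,
        3.97696230e-02, -3.21971902e-05]), 'position': array([ 0.2607002 , -0.64928061,  0.21338357]), 'orientation': array([-3.08359619e+00, -5.95949753e-01,  2.15657727e-04]), 'contact_force': array([ 0.01023154, -0.02864018, -0.29057637]), 'wrist_torque': array([-0.01582206,  0.04571146,  0.00349568]), 'grasp_force': 0.0, 'gripper_width': 0.09152615937199467}
```

View pics/top0.png

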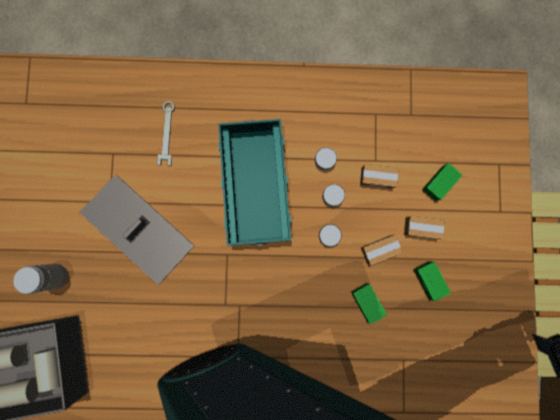

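View pics/side0.png

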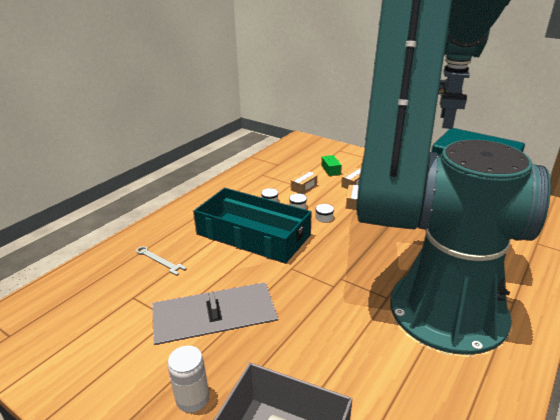

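The top view shows the case around (256,183), tubs at (326,158), (334,195) and (330,236), and the divider at (138,230). The carton-shaped things are brown with a white band at (380,177), (426,228) and (383,250), and green at (443,182), (433,281) and (370,303). The brown ones fit because the green ones are explicitly excluded. I'll measure, and confirm with one crop.

```bash
cat >> h.py <<'E'
def blobs(d,lo,hi,zlo,zhi,amin=60,amax=1e9):
    "components in HSV range and height range -> list of (u,v,points)"
    hsv=cv2.cvtColor(d['img'],cv2.COLOR_RGB2HSV);p=pts(d)
    m=(cv2.inRange(hsv,lo,hi)>0)&(p[...,2]>zlo)&(p[...,2]<zhi)&(p[...,0]<1.15)&(d['z_map']>0)
    n,l,st,c=cv2.connectedComponentsWithStats(m.astype(np.uint8),connectivity=4)
    return [(c[i],p[l==i],st[i,4]) for i in range(1,n) if amin<=st[i,4]<=amax]
def rect(q):
    (cx,cy),(a,b),t=cv2.minAreaRect((q[:,:2]*1000).astype(np.float32))
    if a<b:a,b,t=b,a,t+90
    return round(cx),round(cy),round(a),round(b),round((t+90)%180-90,1)  # long-axis angle
def scene(d=None):
    d=d or snap('top')
    for nm,zlo,zhi in(('carton',.033,.055),('tub',.027,.05)):
        for c,q,n in blobs(d,(0,0,0),(255,255,255),zlo,zhi,120,2500):
            if nm=='tub' and n>900: continue
            print(nm,'px',c.round(),n,'xy mm/long/short/ang',rect(q),'z',round(np.median(q[:,2])*1000))
E
python3 - <<'E'
from h import *
d=snap('top');scene(d)
for nm,lo,hi,a,b in(('divider',(0,0,40),(180,70,200),.003,.012),('case',(80,80,20),(100,255,255),.07,.1),('grip',(0,0,0),(180,80,255),.025,.05)):
    for c,q,n in blobs(d,lo,hi,a,b,50):
        if c[1]<300:print(nm,c.round(),n,rect(q),np.median(q[:,2]).round(3))
im=cv2.cvtColor(d['img'],cv2.COLOR_RGB2BGR)[130:330,300:480]
cv2.imwrite('pics/crop.png',cv2.resize(im,None,fx=3,fy=3))
E
```

```text
carton px [253. 179.] 1639 xy mm/long/short/ang (596, 12, 301, 151, 6.2) z 50
carton px [326. 157.] 338 xy mm/long/short/ang (670, -175, 56, 55, 65.6) z 36
carton px [444. 181.] 667 xy mm/long/short/ang (615, -491, 92, 51, -41.6) z 42
carton px [380. 175.] 658 xy mm/long/short/ang (626, -319, 90, 51, 84.6) z 42
carton px [334. 194.] 345 xy mm/long/short/ang (572, -197, 56, 54, -89.5) z 36
carton px [426. 227.] 682 xy mm/long/short/ang (491, -439, 92, 51, 84.2) z 42
carton px [132. 228.] 120 xy mm/long/short/ang (471, 325, 60, 14, -40.6) z 39
carton px [330. 235.] 348 xy mm/long/short/ang (465, -189, 55, 53, 0.6) z 36
carton px [383. 249.] 691 xy mm/long/short/ang (430, -326, 92, 50, -67.1) z 42
carton px [434. 281.] 722 xy mm/long/short/ang (352, -459, 90, 52, 27.2) z 42
carton px [370. 303.] 719 xy mm/long/short/ang (291, -293, 91, 51, 29.6) z 42
carton px [ 74. 357.] 421 xy mm/long/short/ang (147, 446, 201, 27, 18.2) z 44
carton px [ 13. 355.] 179 xy mm/long/short/ang (145, 604, 52, 36, 11.5) z 46
carton px [ 54. 366.] 247 xy mm/long/short/ang (130, 494, 102, 42, 38.7) z 49
carton 
[... 1229 characters left out ...]
ort/ang (130, 494, 102, 42, 38.7) z 45
tub px [ 30. 405.] 173 xy mm/long/short/ang (29, 545, 155, 3, -78.7) z 39
divider [166. 135.] 439 (732, 257, 177, 38, -3.5) 0.007
divider [137. 229.] 4662 (470, 325, 288, 138, 49.4) 0.006
case [252. 182.] 714 (593, 11, 309, 163, 6.4) 0.084
grip [326. 158.] 361 (669, -175, 56, 56, 30.3) 0.036
grip [380. 175.] 274 (625, -319, 91, 21, 85.3) 0.042
grip [334. 194.] 366 (571, -197, 55, 55, 29.2) 0.036
grip [133. 228.] 142 (471, 325, 60, 14, -41.1) 0.038
grip [426. 227.] 280 (490, -439, 91, 20, 83.9) 0.043
grip [330. 235.] 372 (465, -188, 55, 55, 0.6) 0.036
grip [383. 250.] 284 (429, -327, 91, 21, -66.1) 0.042
grip [ 58. 275.] 133 (343, 507, 61, 23, 2.8) 0.037
```

View pics/crop.png

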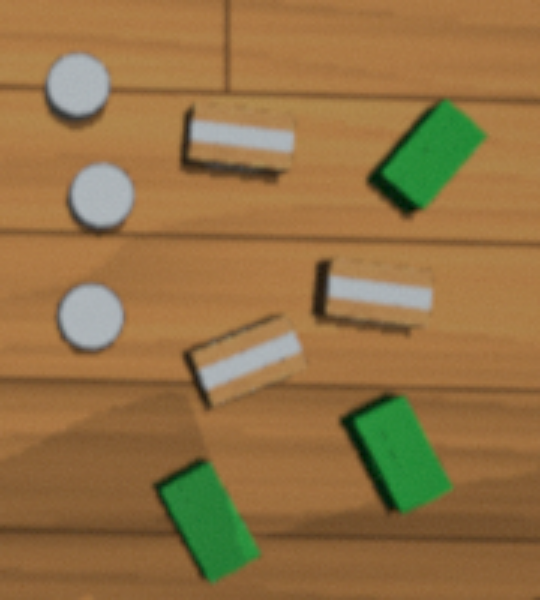

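The crop confirms it: brown white-banded cartons at crop (242,140), (378,292) and (250,362), and the green decoys clearly apart. I'll start with the carton at (430,-326) mm.

```bash
cat >> h.py <<'E'
CASE=np.array([.594,.012]);CA=6.3
def slot(lx,ly):
    a=np.radians(CA);return CASE+[lx*np.cos(a)-ly*np.sin(a),lx*np.sin(a)+ly*np.cos(a)]
def delta(x,y,z,yaw):
    "shift cm / turn deg from present TCP to target; yaw=closing direction (mod 180)"
    from scipy.spatial.transform import Rotation as R
    s=telemetry.state();v=R.from_rotvec(s['orientation']).as_matrix()[:,1]
    t=(yaw-np.degrees(np.arctan2(v[1],v[0]))+90)%180-90
    print('t',s['time_s'],'d',((np.array([x,y,z])-s['position'])*100).round(2),'turn',round(t,1))
E
python3 -c "
from h import *
delta(.430,-.326,.1,22.9)"
```

```text
t 0.15 d [ 16.93  32.33 -11.34] turn -89.0
```

```bash
python3 -m inch '[[[4,8,0,-20],[8,16,0,-40],[13,24,0,-60],[16.9,32.3,-3,-80],[16.9,32.3,-6,-89],[16.9,32.3,-11.3,-89],[16.9,32.3,-11.3,-89],[16.9,32.3,-11.3,-89],[16.9,32.3,-11.3,-89],[16.9,32.3,-11.3,-89]]]' 1 25
python3 - <<'E'
from h import *
d=snap('top','t1.png');scene(d);delta(.430,-.326,.015,22.9)
E
```

```text
time_s: 1.4
position: [0.4298, -0.3265, 0.1008]
orientation: [-2.618, 1.736, 0.0]
contact_force: [0.7, -0.6, -0.2]
gripper_width: 0.0911
grasp_force: 0.0
carton px [253. 179.] 1647 xy mm/long/short/ang (596, 11, 301, 150, 6.2) z 50
carton px [326. 157.] 338 xy mm/long/short/ang (670, -175, 56, 56, 62.2) z 36
carton px [444. 181.] 664 xy mm/long/short/ang (615, -491, 93, 51, -40.7) z 43
carton px [380. 175.] 659 xy mm/long/short/ang (626, -319, 91, 52, 83.7) z 42
carton px [334. 194.] 344 xy mm/long/short/ang (572, -197, 56, 54, -87.9) z 36
carton px [132. 228.] 121 xy mm/long/short/ang (471, 325, 59, 14, -38.9) z 39
carton px [330. 235.] 350 xy mm/long/short/ang (465, -189, 55, 53, 0.8) z 36
carton px [376. 252.] 411 xy mm/long/short/ang (423, -310, 55, 51, -67.3) z 42
carton px [ 56. 275.] 125 xy mm/long/short/ang (344, 509, 63, 24, 7.0) z 45
carton px [366. 299.] 500 xy mm/long/short/ang (297, -289, 76, 51, 30.2) z 42
carton px [ 74. 358.] 414 xy mm/long/short/ang (146, 445, 199, 12, 13.7) z 45
carton px [ 13. 353.] 176 xy mm/long/short/ang (154, 596, 63, 31, 44.8) z 45
carton px [
[... 821 characters left out ...]
px [376. 252.] 423 xy mm/long/short/ang (423, -310, 55, 51, -67.3) z 42
tub px [ 58. 275.] 124 xy mm/long/short/ang (345, 508, 61, 24, 9.2) z 38
tub px [366. 299.] 518 xy mm/long/short/ang (296, -290, 79, 51, 30.2) z 42
tub px [ 75. 357.] 420 xy mm/long/short/ang (146, 446, 200, 17, 15.1) z 39
tub px [ 15. 354.] 158 xy mm/long/short/ang (154, 596, 63, 31, 44.8) z 42
tub px [ 55. 365.] 138 xy mm/long/short/ang (128, 490, 97, 36, 32.8) z 45
tub px [250. 379.] 151 xy mm/long/short/ang (97, 10, 90, 26, 72.3) z 39
tub px [286. 395.] 128 xy mm/long/short/ang (59, -80, 82, 24, 65.8) z 39
tub px [ 30. 405.] 176 xy mm/long/short/ang (28, 547, 157, 3, -78.9) z 39
t 1.45 d [ 0.02  0.06 -8.59] turn -0.1
```

View pics/t1.png

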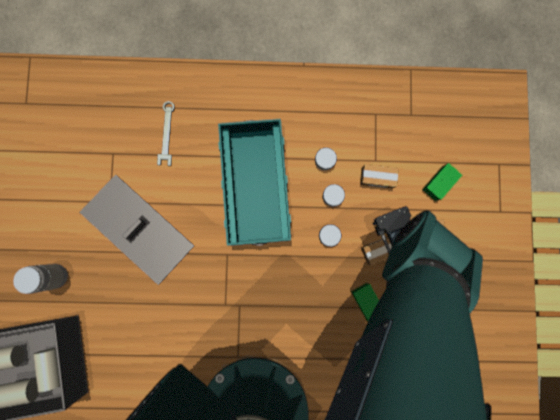

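The picture shows the gripper over the carton at about (385,240), and the area the arm hid before holds nothing. So there are three tubs and three cartons. I'll grasp now.

```bash
sed -i 's/120,2500)/200,1000)/' h.py
python3 -m inch '[[[0,0,-5,0],[0,0,-8.6,0],[0,0,-8.6,0],[0,0,-8.6,0]]]' 1 25
python3 -m inch '[[[0,0,0,0],[0,0,0,0],[0,0,0,0],[0,0,0,0],[0,0,0,0],[0,0,6,0],[0,0,12,0],[0,0,14,0],[0,0,14,0]]]' 0 25
python3 -c "
from h import *
for lx in(-.09,0,.09):
    x,y=slot(lx,0);delta(x,y,.16,6.3);print(x,y)"
```

```text
time_s: 1.95
position: [0.4303, -0.3271, 0.0161]
orientation: [2.618, -1.736, 0.002]
contact_force: [0.2, 0.6, 0.6]
gripper_width: 0.0915
grasp_force: 0.0
time_s: 3.08
position: [0.4303, -0.327, 0.1561]
orientation: [2.618, -1.737, 0.004]
contact_force: [0.0, 1.1, -4.2]
gripper_width: 0.05
grasp_force: 25.0
t 3.075 d [ 7.42 32.91  0.39] turn -16.6
0.5045435140090337 0.0021239120018059256
t 3.075 d [16.37 33.9   0.39] turn -16.6
0.594 0.012
t 3.075 d [25.32 34.89  0.39] turn -16.6
0.6834564859909662 0.021876087998194075
```

```bash
python3 -m inch '[[[5,7,0,-4],[10,14,0,-8],[15,21,0,-12],[20,28,0,-16.6],[25.3,34.9,0,-16.6],[25.3,34.9,0,-16.6],[25.3,34.9,0,-16.6],[25.3,34.9,-4,-16.6],[25.3,34.9,-8,-16.6],[25.3,34.9,-8,-16.6]]]'
python3 - <<'E'
from h import *
d=snap('top');scene(d)
for c,q,n in blobs(d,(80,80,20),(100,255,255),.07,.1,50):
    if c[1]<300:print('case',rect(q))
x,y=slot(.09,0);delta(x,y,.022,6.3)
E
```

```text
time_s: 4.32
position: [0.6794, 0.0225, 0.0699]
orientation: [2.336, -2.093, -0.01]
contact_force: [-0.3, 1.1, -3.7]
gripper_width: 0.0501
grasp_force: 25.0
carton px [281. 183.] 676 xy mm/long/short/ang (603, -55, 298, 16, 6.1) z 50
carton px [326. 157.] 337 xy mm/long/short/ang (671, -174, 56, 55, -88.5) z 36
carton px [444. 181.] 668 xy mm/long/short/ang (614, -490, 90, 51, -39.9) z 42
carton px [380. 175.] 658 xy mm/long/short/ang (626, -319, 91, 51, 84.4) z 42
carton px [334. 194.] 340 xy mm/long/short/ang (572, -197, 56, 54, -89.2) z 36
carton px [426. 227.] 679 xy mm/long/short/ang (491, -440, 92, 51, 84.2) z 42
carton px [330. 235.] 342 xy mm/long/short/ang (465, -189, 55, 53, 1.3) z 36
carton px [434. 281.] 717 xy mm/long/short/ang (352, -460, 90, 52, 26.9) z 42
carton px [370. 303.] 719 xy mm/long/short/ang (291, -293, 91, 51, 29.6) z 42
carton px [ 71. 336.] 201 xy mm/long/short/ang (196, 456, 103, 21, 23.1) z 45
tub px [326. 157.] 365 xy mm/long/short/ang (670, -175, 56, 56, 67.5) z 36
tub px [444. 181.] 697 xy mm/long/short/ang (614, -490, 90, 51, -39.9) z 42
tub px [380. 175.] 679 xy mm/long/short/ang (626, -319, 91, 51, 84.7) z 42
tub px [334. 194.] 367 xy mm/long/short/ang (571, -197, 56, 56, 89.4) z 36
tub px [425. 227.] 702 xy mm/long/short/ang (491, -440, 92, 51, 84.2) z 42
tub px [330. 235.] 375 xy mm/long/short/ang (465, -188, 55, 55, 1.3) z 36
tub px [433. 281.] 749 xy mm/long/short/ang (352, -460, 91, 52, 27.1) z 42
tub px [369. 303.] 736 xy mm/long/short/ang (291, -293, 91, 51, 29.6) z 42
tub px [ 72. 336.] 204 xy mm/long/short/ang (196, 455, 101, 16, 20.1) z 39
case (543, -70, 188, 25, -1.7)
t 4.375 d [ 0.23 -0.05 -5.06] turn 0.0
```

```bash
python3 -m inch '[[[0.2,0,-2.5,0],[0.2,0,-4.5,0],[0.2,0,-5,0],[0.2,0,-5,0],[0.2,0,-5,0]]]'
python3 -m inch '[[[0,0,0,0],[0,0,0,0],[0,0,0,0],[0,0,5,0],[0,0,10,0],[0,0,14,0],[0,0,14,0],[0,0,14,0]]]' 0.76
python3 -c "
from h import *
scene();delta(.626,-.319,.14,-5.6)
for c,q,n in blobs(snap('top'),(80,80,20),(100,255,255),.07,.1,50):print('case',rect(q))
"
```

```text
time_s: 5.0
position: [0.6854, 0.0224, 0.0258]
orientation: [-2.339, 2.096, -0.001]
contact_force: [-0.7, -0.3, -3.1]
gripper_width: 0.0497
grasp_force: 25.0
time_s: 6.0
position: [0.6844, 0.0224, 0.1644]
orientation: [2.339, -2.096, -0.001]
contact_force: [0.3, 0.1, 0.1]
gripper_width: 0.0693
grasp_force: 0.0
carton px [280. 181.] 720 xy mm/long/short/ang (603, -55, 298, 16, 6.1) z 50
carton px [326. 157.] 338 xy mm/long/short/ang (671, -175, 56, 55, -84.8) z 36
carton px [444. 181.] 674 xy mm/long/short/ang (615, -491, 93, 51, -40.5) z 42
carton px [380. 175.] 660 xy mm/long/short/ang (626, -319, 91, 51, 84.1) z 42
carton px [334. 194.] 344 xy mm/long/short/ang (571, -198, 56, 55, 46.6) z 36
carton px [426. 227.] 674 xy mm/long/short/ang (491, -440, 91, 51, 83.4) z 42
carton px [330. 235.] 353 xy mm/long/short/ang (465, -189, 55, 53, 1.3) z 36
carton px [434. 281.] 723 xy mm/long/short/ang (352, -459, 91, 51, 28.4) z 42
carton px [370. 303.] 718 xy mm/long/short/ang (291, -293, 91, 51, 29.4) z 42
carton px [ 72. 343.] 252 xy mm/long/short/ang (178, 451, 135, 12, 15.6) z 45
carton px [ 54. 366.] 246 xy mm/long/short/ang (126, 490, 96, 34, 29.4) z 49
tub px [326. 158.] 369 xy mm/long/short/ang (670, -174, 56, 56, -25.4) z 36
tub px [444. 181.] 702 xy mm/long/short/ang (615, -491, 93, 51, -41.0) z 42
tub px [380. 175.] 687 xy mm/long/short/ang (626, -319, 91, 51, 84.4) z 42
tub px [334. 194.] 368 xy mm/long/short/ang (571, -198, 56, 55, 46.6) z 36
tub px [425. 227.] 695 xy mm/long/short/ang (491, -440, 91, 51, 83.4) z 42
tub px [330. 235.] 378 xy mm/long/short/ang (465, -188, 55, 55, -88.6) z 36
tub px [433. 281.] 751 xy mm/long/short/ang (352, -459, 91, 51, 28.4) z 42
tub px [370. 303.] 737 xy mm/long/short/ang (291, -293, 91, 51, 29.4) z 42
tub px [ 73. 341.] 261 xy mm/long/short/ang (181, 452, 131, 15, 16.7) z 39
t 6.05 d [ -5.81 -34.14  -2.37] turn -11.9
case (532, -72, 167, 27, -3.8)
```

```bash
python3 - <<'E'
s=open('h.py').read()
s=s.replace("(('carton',.033,.055),('tub',.027,.05))","(('obj',.027,.05),)").replace("if nm=='tub' and n>900: continue","if c[1]>320 or c[0]<200 and c[1]>250 or c[0]>430: continue")
open('h.py','w').write(s)
E
python3 -m inch '[[[-1,-6,-1,-4],[-2,-12,-1,-8],[-3,-18,-1,-11.9],[-4,-24,-1,-11.9],[-5,-30,-1,-11.9],[-5.8,-34.1,-5,-11.9],[-5.8,-34.1,-9,-11.9],[-5.8,-34.1,-9,-11.9],[-5.8,-34.1,-9,-11.9],[-5.8,-34.1,-9,-11.9]]]' 0.85
python3 -c "
from h import *
scene();delta(.626,-.319,.015,-5.6)"
```

```text
time_s: 7.35
position: [0.6279, -0.3186, 0.0767]
orientation: [-2.11, 2.326, -0.003]
contact_force: [-0.5, -0.6, 0.5]
gripper_width: 0.0774
grasp_force: 0.0
obj px [238. 141.] 306 xy mm/long/short/ang (713, 47, 191, 93, -46.6) z 47
obj px [251. 149.] 663 xy mm/long/short/ang (687, 23, 90, 52, -83.8) z 47
obj px [326. 157.] 368 xy mm/long/short/ang (670, -175, 56, 56, -24.9) z 36
obj px [370. 174.] 285 xy mm/long/short/ang (628, -295, 50, 42, -5.0) z 42
obj px [334. 194.] 368 xy mm/long/short/ang (571, -197, 56, 55, 45.4) z 36
obj px [330. 235.] 376 xy mm/long/short/ang (465, -188, 55, 55, -0.5) z 36
t 7.4 d [-0.18 -0.04 -6.16] turn -0.0
```

```bash
python3 -m inch '[[[0,0,-4,0],[0,0,-6.2,0],[0,0,-6.2,0],[0,0,-6.2,0],[0,0,-6.2,0]]]'
python3 -m inch '[[[0,0,0,0],[0,0,0,0],[0,0,0,0],[0,0,0,0],[0,0,0,0],[0,0,6,0],[0,0,12,0],[0,0,14,0],[0,0,14,0]]]' 0 25
python3 -c "
from h import *
x,y=slot(0,0);delta(x,y,.16,6.3);print(x,y)"
```

```text
time_s: 8.02
position: [0.6275, -0.319, 0.0142]
orientation: [-2.109, 2.327, -0.003]
contact_force: [0.8, 0.0, -0.4]
gripper_width: 0.0777
grasp_force: 0.0
time_s: 9.15
position: [0.6272, -0.3188, 0.1535]
orientation: [-2.109, 2.327, -0.002]
contact_force: [-0.5, -0.3, -3.0]
gripper_width: 0.0498
grasp_force: 25.0
t 9.15 d [-3.32 33.08  0.65] turn 11.9
0.594 0.012
```

```bash
python3 -m inch '[[[-0.7,6,0.6,4],[-1.4,12,0.6,8],[-2,18,0.6,11.9],[-2.6,24,0.6,11.9],[-3.3,33.1,0.6,11.9],[-3.3,33.1,0.6,11.9],[-3.3,33.1,0.6,11.9],[-3.3,33.1,-4,11.9],[-3.3,33.1,-10,11.9],[-3.3,33.1,-10,11.9]]]'
python3 -m inch '[[[0,0,-1.8,0],[0,0,-3.2,0],[0,0,-3.2,0],[0,0,-3.2,0],[0,0,-3.2,0]]]'
python3 -m inch '[[[0,0,0,0],[0,0,0,0],[0,0,0,0],[0,0,5,0],[0,0,10,0],[0,0,14,0],[0,0,14,0],[0,0,14,0]]]' 0.76
python3 -c "
from h import *
scene();delta(.491,-.440,.14,-6.2)"
```

```text
time_s: 10.4
position: [0.5896, 0.0117, 0.0478]
orientation: [2.334, -2.093, -0.012]
contact_force: [-1.6, 0.6, -3.2]
gripper_width: 0.05
grasp_force: 25.0
time_s: 11.02
position: [0.5943, 0.0124, 0.0217]
orientation: [-2.339, 2.096, -0.001]
contact_force: [-0.6, 0.5, -3.0]
gripper_width: 0.0496
grasp_force: 25.0
time_s: 12.02
position: [0.5934, 0.0124, 0.1603]
orientation: [2.339, -2.096, -0.001]
contact_force: [0.3, -0.7, -0.8]
gripper_width: 0.0688
grasp_force: 0.0
obj px [326. 158.] 368 xy mm/long/short/ang (670, -175, 56, 56, 62.7) z 36
obj px [334. 194.] 370 xy mm/long/short/ang (571, -197, 56, 55, 46.4) z 36
obj px [425. 227.] 695 xy mm/long/short/ang (491, -440, 92, 51, 84.0) z 42
obj px [330. 235.] 377 xy mm/long/short/ang (465, -188, 55, 55, 1.3) z 36
obj px [369. 303.] 738 xy mm/long/short/ang (291, -292, 91, 51, 29.4) z 42
t 12.075 d [-10.2  -45.24  -1.97] turn -12.5
```

```bash
python3 -m inch '[[[-1.4,-6,0,-4],[-2.8,-12,0,-8],[-4,-18,0,-12],[-5.4,-24,0,-12.5],[-6.8,-30,0,-12.5],[-8.2,-36,0,-12.5],[-10.2,-45.2,-2,-12.5],[-10.2,-45.2,-6,-12.5],[-10.2,-45.2,-9,-12.5],[-10.2,-45.2,-9,-12.5]]]' 0.85
python3 -m inch '[[[0,0,0,0],[0,0,0,0]]]'
python3 -c "
from h import *
scene();delta(.491,-.440,.015,-6.2)"
```

```text
time_s: 13.32
position: [0.4898, -0.4382, 0.0673]
orientation: [2.097, -2.339, -0.01]
contact_force: [0.9, 0.5, 0.4]
gripper_width: 0.0774
grasp_force: 0.0
time_s: 13.58
position: [0.4926, -0.4398, 0.0723]
orientation: [-2.098, 2.338, -0.003]
contact_force: [0.2, -0.3, -0.5]
gripper_width: 0.0777
grasp_force: 0.0
obj px [251. 149.] 667 xy mm/long/short/ang (687, 23, 90, 52, -83.9) z 47
obj px [326. 157.] 367 xy mm/long/short/ang (670, -175, 56, 56, 64.7) z 36
obj px [255. 183.] 658 xy mm/long/short/ang (596, 11, 90, 51, -83.7) z 47
obj px [334. 194.] 367 xy mm/long/short/ang (571, -198, 56, 56, 46.5) z 36
obj px [420. 226.] 484 xy mm/long/short/ang (493, -425, 62, 51, 83.5) z 42
obj px [330. 235.] 375 xy mm/long/short/ang (465, -188, 55, 55, 1.3) z 36
obj px [426. 271.] 246 xy mm/long/short/ang (371, -449, 51, 47, -62.1) z 41
obj px [370. 303.] 737 xy mm/long/short/ang (291, -293, 91, 51, 30.0) z 42
t 13.625 d [-0.16 -0.03 -5.73] turn -0.0
```

```bash
python3 -m inch '[[[0,0,-4,0],[0,0,-5.8,0],[0,0,-5.8,0],[0,0,-5.8,0]]]'
python3 -m inch '[[[0,0,0,0],[0,0,0,0],[0,0,0,0],[0,0,0,0],[0,0,0,0],[0,0,6,0],[0,0,12,0],[0,0,14,0],[0,0,14,0]]]' 0 25
python3 -c "
from h import *
x,y=slot(-.09,0);delta(x,y,.16,6.3);print(x,y)"
```

```text
time_s: 14.12
position: [0.4924, -0.4401, 0.0141]
orientation: [-2.098, 2.339, -0.002]
contact_force: [0.4, 0.3, 0.5]
gripper_width: 0.0776
grasp_force: 0.0
time_s: 15.25
position: [0.4921, -0.4399, 0.1535]
orientation: [-2.097, 2.339, -0.003]
contact_force: [-0.2, 0.0, -2.6]
gripper_width: 0.05
grasp_force: 25.0
t 15.25 d [ 1.25 44.2   0.65] turn 12.5
0.5045435140090337 0.0021239120018059256
```

```bash
python3 -m inch '[[[0.3,6,0.6,4],[0.6,12,0.6,8],[0.8,18,0.6,12.5],[1,24,0.6,12.5],[1.2,30,0.6,12.5],[1.3,36,0.6,12.5],[1.3,44.2,0.6,12.5],[1.3,44.2,0.6,12.5],[1.3,44.2,0.6,12.5],[1.3,44.2,-8,12.5]]]'
python3 -m inch '[[[0,0,0,0],[0,0,0,0],[0,0,-1.5,0],[0,0,-4,0],[0,0,-5.1,0],[0,0,-5.1,0],[0,0,-5.1,0],[0,0,-5.1,0]]]'
python3 -c "
from h import *
x,y=slot(-.09,0);delta(x,y,.021,6.3)"
```

```text
time_s: 16.5
position: [0.5077, 0.0018, 0.0978]
orientation: [-2.337, 2.093, -0.008]
contact_force: [1.8, -0.1, -3.0]
gripper_width: 0.0501
grasp_force: 25.0
time_s: 17.5
position: [0.5053, 0.0024, 0.0461]
orientation: [-2.339, 2.096, -0.001]
contact_force: [0.5, 0.7, -2.2]
gripper_width: 0.0501
grasp_force: 25.0
t 17.5 d [-0.08 -0.03 -2.51] turn 0.0
```

```bash
python3 -m inch '[[[0,0,-1.5,0],[0,0,-2.4,0],[0,0,-2.4,0],[0,0,-2.4,0]]]'
python3 -m inch '[[[0,0,0,0],[0,0,0,0],[0,0,0,0],[0,0,5,0],[0,0,10,0],[0,0,14,0],[0,0,14,0],[0,0,14,0]]]' 0.76
python3 -c "
from h import *
scene();delta(.470,.325,.16,49.2)"
```

```text
time_s: 18.0
position: [0.5048, 0.0024, 0.0213]
orientation: [2.34, -2.096, -0.0]
contact_force: [0.6, -1.0, -2.1]
gripper_width: 0.0502
grasp_force: 25.0
time_s: 19.0
position: [0.5044, 0.0024, 0.1609]
orientation: [2.34, -2.096, -0.0]
contact_force: [0.1, 0.2, -0.4]
gripper_width: 0.0692
grasp_force: 0.0
obj px [251. 149.] 661 xy mm/long/short/ang (687, 23, 90, 51, -83.8) z 46
obj px [326. 158.] 368 xy mm/long/short/ang (670, -175, 56, 56, 64.8) z 36
obj px [334. 194.] 367 xy mm/long/short/ang (571, -197, 56, 56, 88.4) z 36
obj px [330. 235.] 375 xy mm/long/short/ang (465, -188, 55, 55, -88.7) z 36
obj px [369. 303.] 735 xy mm/long/short/ang (291, -293, 91, 51, 29.7) z 42
t 19.05 d [-3.41 32.26 -0.04] turn 42.9
```

```bash
python3 -m inch '[[[-0.6,6,0,10],[-1.2,12,0,20],[-1.8,18,0,30],[-2.4,24,0,40],[-3.4,32.3,0,42.9],[-3.4,32.3,-3,42.9],[-3.4,32.3,-9,42.9],[-3.4,32.3,-9,42.9],[-3.4,32.3,-9,42.9],[-3.4,32.3,-9,42.9]]]' 0.6
python3 - <<'E'
from h import *
d=snap('top');snap('side','s2.png');scene(d)
for c,q,n in blobs(d,(0,0,40),(180,70,200),.003,.012,300):
    if c[1]<300:print('divider',c.round(),n,rect(q))
delta(.470,.325,.012,49.2)
E
```

```text
time_s: 20.3
position: [0.472, 0.3258, 0.0735]
orientation: [-2.942, 1.096, -0.003]
contact_force: [0.7, 0.4, 0.4]
gripper_width: 0.0551
grasp_force: 0.0
obj px [251. 149.] 663 xy mm/long/short/ang (687, 23, 90, 51, -83.8) z 47
obj px [229. 184.] 363 xy mm/long/short/ang (589, 78, 225, 17, 6.0) z 48
obj px [326. 157.] 366 xy mm/long/short/ang (670, -175, 56, 55, 70.7) z 36
obj px [255. 183.] 666 xy mm/long/short/ang (596, 11, 90, 51, -83.9) z 47
obj px [334. 194.] 369 xy mm/long/short/ang (571, -197, 56, 55, 47.0) z 36
obj px [258. 217.] 661 xy mm/long/short/ang (506, 1, 90, 50, -83.6) z 47
obj px [330. 235.] 378 xy mm/long/short/ang (465, -188, 55, 55, 1.3) z 36
obj px [369. 303.] 742 xy mm/long/short/ang (291, -293, 92, 51, 29.5) z 42
divider [166. 135.] 434 (733, 257, 178, 37, -2.8)
divider [149. 232.] 3062 (470, 325, 287, 139, 49.4)
t 20.4 d [-0.18 -0.07 -6.12] turn 0.1
```

View pics/s2.png

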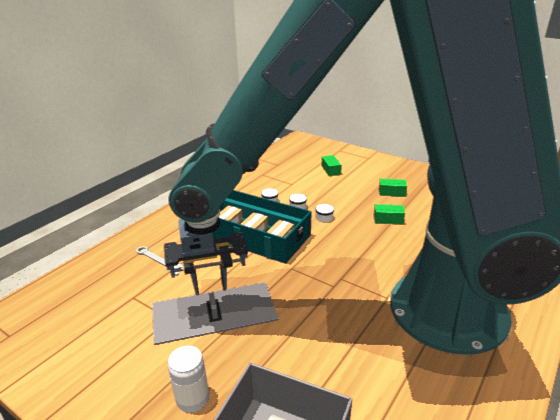

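The side view shows three cartons flat in the case around (255,225), and the fingers straddling the divider grip at (213,308). I'll grip it now.

```bash
python3 -m inch '[[[-0.2,0,-4,0],[-0.2,0,-6,0],[-0.2,0,-6,0],[-0.2,0,-6,0]]]'
python3 -m inch '[[[0,0,0,0],[0,0,0,0],[0,0,0,0],[0,0,0,0],[0,0,0,0],[0,0,6,0],[0,0,12,0],[0,0,16,0],[0,0,16,0],[0,0,16,0]]]' 0 50
python3 - <<'E'
from h import *
d=snap('top')
for c,q,n in blobs(d,(0,0,40),(180,70,200),.1,.2,300):print('divider',rect(q),q[:,2].min(),q[:,2].max())
delta(.594,.012,.17,6.3)
E
```

```text
time_s: 20.9
position: [0.4694, 0.3257, 0.0124]
orientation: [-2.944, 1.095, -0.001]
contact_force: [-0.0, -0.4, -0.0]
gripper_width: 0.0548
grasp_force: 0.0
time_s: 22.15
position: [0.4681, 0.325, 0.1703]
orientation: [2.943, -1.095, -0.001]
contact_force: [-0.2, -0.8, -2.5]
gripper_width: 0.0118
grasp_force: 50.0
divider (469, 324, 288, 138, 49.1) 0.15639233777207684 0.19841593731964902
t 22.2 d [ 1.261e+01 -3.128e+01  2.000e-02] turn -42.9
```

```bash
python3 -m inch '[[[2,-5,0,-8],[4,-10,0,-16],[6,-15,0,-24],[8,-20,0,-32],[10,-25,0,-40],[12.4,-31.2,0,-42.9],[12.4,-31.2,0,-42.9],[12.4,-31.2,-3,-42.9],[12.4,-31.2,-5,-42.9],[12.4,-31.2,-5,-42.9]]]'
python3 -m inch '[[[0,0,0,0],[0,0,0,0],[0,0,0,0],[0,0,0,0]]]'
python3 - <<'E'
from h import *
d=snap('top','t3.png')
for c,q,n in blobs(d,(0,0,40),(180,70,200),.1,.13,300):print('divider',rect(q),np.median(q[:,2]))
for c,q,n in blobs(d,(75,60,10),(105,255,255),.078,.09,30):print('rim',c.round(),n,rect(q))
scene(d);delta(.5925,.0125,.062,6.3)
E
```

```text
time_s: 23.45
position: [0.5912, 0.0139, 0.1192]
orientation: [2.338, -2.094, -0.005]
contact_force: [-0.5, 0.5, -1.7]
gripper_width: 0.0118
grasp_force: 50.0
time_s: 23.95
position: [0.593, 0.0134, 0.1218]
orientation: [-2.339, 2.096, -0.001]
contact_force: [-1.4, 0.6, -2.3]
gripper_width: 0.0112
grasp_force: 50.0
divider (536, -53, 156, 19, 5.7) 0.11600392514288105
divider (133, 511, 200, 138, 10.9) 0.10803559839379584
rim [283. 166.] 84 (635, -62, 145, 5, 6.2)
rim [287. 227.] 68 (483, -76, 80, 24, -13.6)
rim [290. 408.] 36 (47, -88, 40, 15, 69.7)
obj px [326. 158.] 366 xy mm/long/short/ang (669, -175, 56, 56, 77.1) z 36
obj px [334. 194.] 368 xy mm/long/short/ang (571, -197, 56, 56, 49.0) z 36
obj px [330. 235.] 375 xy mm/long/short/ang (465, -188, 55, 55, 0.2) z 36
obj px [370. 303.] 735 xy mm/long/short/ang (291, -293, 91, 51, 29.5) z 42
t 24.0 d [-0.04 -0.09 -5.97] turn 0.0
```

View pics/t3.png

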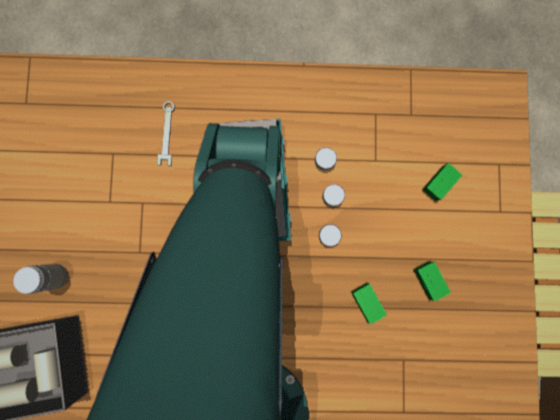

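The arm covers most of the divider, and its right edge at about (285,215) sits just inside the case wall. I'll lower it in stages, watching the force.

```bash
python3 -m inch '[[[0,-0.1,-1,0],[0,-0.1,-2,0],[0,-0.1,-3,0],[0,-0.1,-3.8,0],[0,-0.1,-4.6,0],[0,-0.1,-5.2,0],[0,-0.1,-5.2,0]]]'
python3 -m inch '[[[0,0,-0.3,0],[0,0,-0.6,0],[0,0,-0.7,0],[0,0,-0.7,0]]]'
```

```text
time_s: 24.88
position: [0.5926, 0.0124, 0.069]
orientation: [2.339, -2.096, -0.001]
contact_force: [1.4, 0.5, -3.6]
gripper_width: 0.012
grasp_force: 50.0
time_s: 25.38
position: [0.5928, 0.0124, 0.0624]
orientation: [2.34, -2.097, -0.0]
contact_force: [-0.6, -0.6, -2.5]
gripper_width: 0.0118
grasp_force: 50.0
```

```bash
python3 - <<'E'
from h import *
d=snap('side');im=cv2.cvtColor(d['img'],cv2.COLOR_RGB2BGR)[150:290,160:350]
cv2.imwrite('pics/s4.png',cv2.resize(im,None,fx=4,fy=4))
delta(.5925,.0125,.062,6.3)
E
```

```text
t 25.425 d [-0.03  0.01 -0.05] turn 0.0
```

View pics/s4.png

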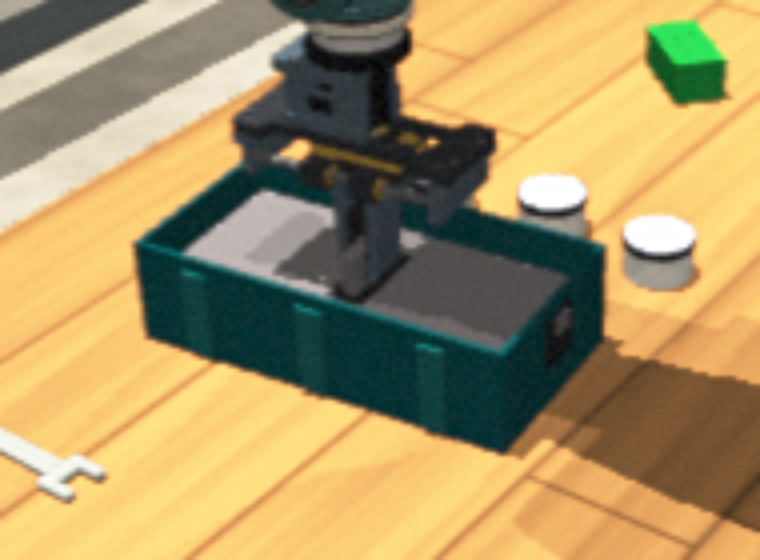

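The crop shows the divider inside the case all round, with the gripper on its tab at (365,260). I'll press it down.

```bash
python3 -m inch '[[[0,0,-0.1,0],[0,0,-0.2,0],[0,0,-0.2,0],[0,0,-0.2,0]]]'
python3 -m inch '[[[0,0,-0.1,0],[0,0,-0.1,0],[0,0,-0.1,0]]]'
```

```text
time_s: 25.92
position: [0.593, 0.0124, 0.0615]
orientation: [2.34, -2.096, -0.0]
contact_force: [-7.9, -0.6, 16.9]
gripper_width: 0.0116
grasp_force: 50.0
time_s: 26.3
position: [0.5929, 0.0124, 0.0614]
orientation: [2.339, -2.096, -0.001]
contact_force: [-15.2, -0.5, 35.0]
gripper_width: 0.0115
grasp_force: 50.0
```

```bash
python3 -m inch '[[[0,0,0,0],[0,0,0,0],[0,0,0.3,0],[0,0,0.3,0]]]'
python3 -m inch '[[[0,0,0,0],[0,0,0,0],[0,0,0,0],[0,0,6,0],[0,0,12,0],[0,0,12,0],[0,0,12,0],[0,-6,12,0],[0,-12,12,0],[0,-18,12,0]]]' 0.5
python3 - <<'E'
from h import *
d=snap('top')
for c,q,n in blobs(d,(0,0,40),(180,70,200),.05,.062,300):print('divider',rect(q),q[:,2].min(),np.median(q[:,2]),q[:,2].max())
scene(d)
E
```

```text
time_s: 26.8
position: [0.593, 0.0124, 0.0626]
orientation: [-2.339, 2.096, -0.001]
contact_force: [-1.1, 0.3, -2.7]
gripper_width: 0.0117
grasp_force: 50.0
time_s: 28.05
position: [0.5918, -0.1691, 0.1807]
orientation: [2.339, -2.095, -0.004]
contact_force: [1.1, 1.3, -0.7]
gripper_width: 0.0454
grasp_force: 0.0
divider (595, 13, 290, 141, 6.3) 0.050013718404218754 0.055694929425816164 0.0619130765026652
divider (120, 495, 91, 21, 13.1) 0.05000776276379981 0.056935043198131474 0.06199406772452487
```

```bash
python3 - <<'E'
from h import *
scene();delta(.668,-.174,.1,6.3)
E
```

```text
t 28.15 d [ 7.61 -0.22 -8.07] turn 0.2
```

```bash
python3 -m inch '[[[4,0,-2,0],[7.6,-0.5,-6,0],[7.6,-0.5,-8,0],[7.6,-0.5,-8,0],[7.6,-0.5,-8,0]]]' 0.85 15
python3 - <<'E'
from h import *
d=snap('side','s5.png');delta(.668,-.174,.01,6.3)
E
```

```text
time_s: 28.78
position: [0.6684, -0.1723, 0.1031]
orientation: [-2.34, 2.096, -0.0]
contact_force: [-0.0, 0.2, 0.0]
gripper_width: 0.0772
grasp_force: 0.0
t 28.825 d [-0.08 -0.14 -9.36] turn 0.0
```

View pics/s5.png

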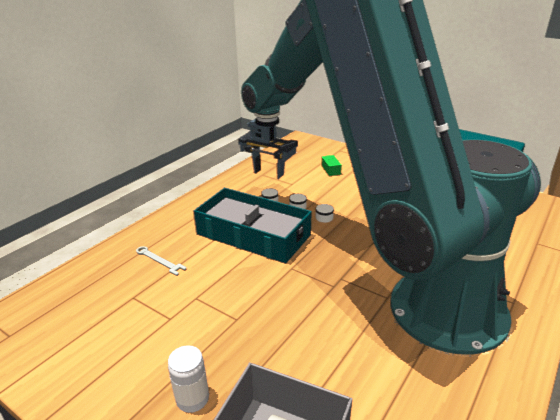

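The divider is seated level in the case at (253,217), and the gripper is open above the far tub at (270,194). All three tubs stand where they were.

```bash
python3 -m inch '[[[-0.1,-0.1,-5,0],[-0.1,-0.1,-9.2,0],[-0.1,-0.1,-9.2,0],[-0.1,-0.1,-9.2,0],[-0.1,-0.1,-9.2,0]]]'
python3 -m inch '[[[0,0,0,0],[0,0,0,0],[0,0,0,0],[0,0,0,0],[0,0,6,0],[0,0,12,0],[0,0,14,0],[0,0,14,0],[0,0,14,0]]]' 0 15
python3 -c "
from h import *
x,y=slot(.095,-.035)+[-.0015,.0005];delta(x,y,.1,6.3)"
```

```text
time_s: 29.45
position: [0.6692, -0.174, 0.0129]
orientation: [-2.339, 2.096, -0.004]
contact_force: [-0.2, -0.8, 0.8]
gripper_width: 0.0772
grasp_force: 0.0
time_s: 30.58
position: [0.6666, -0.1733, 0.1482]
orientation: [2.339, -2.096, -0.004]
contact_force: [0.1, 0.0, -2.9]
gripper_width: 0.0558
grasp_force: 15.0
t 30.575 d [ 2.41 16.14 -4.82] turn 0.0
```

```bash
python3 -m inch '[[[0.8,6,0,0],[1.6,12,0,0],[2.4,16.1,0,0],[2.4,16.1,0,0],[2.4,16.1,-3,0],[2.4,16.1,-5,0],[2.4,16.1,-6.5,0],[2.4,16.1,-7.5,0],[2.4,16.1,-7.5,0],[2.4,16.1,-7.5,0]]]'
python3 -c "
from h import *
x,y=slot(.095,-.035)+[-.0015,.0005];delta(x,y,.066,6.3)"
```

```text
time_s: 31.82
position: [0.6923, -0.0127, 0.0761]
orientation: [-2.339, 2.096, -0.001]
contact_force: [0.7, -0.1, -1.2]
gripper_width: 0.0558
grasp_force: 15.0
t 31.825 d [-0.15  0.08 -1.01] turn 0.0
```

```bash
python3 -m inch '[[[0,0,-0.4,0],[0,0,-0.7,0],[0,0,-0.7,0],[0,0,-0.7,0],[0,0,-0.7,0]]]'
```

```text
time_s: 32.45
position: [0.6918, -0.0126, 0.0685]
orientation: [-2.34, 2.097, -0.0]
contact_force: [-0.7, 0.1, -1.1]
gripper_width: 0.0555
grasp_force: 15.0
```

```bash
python3 -m inch '[[[0,0,-0.2,0],[0,0,-0.3,0],[0,0,-0.3,0],[0,0,-0.3,0]]]'
python3 -m inch '[[[0,0,0,0],[0,0,0,0],[0,0,0,0],[0,0,4,0],[0,0,8,0],[0,0,10,0],[-6,-3,10,0],[-6,-9,10,0],[-6,-12,10,0],[-6,-12,10,0]]]' 0.7
python3 - <<'E'
from h import *
d=snap('top','t6.png');scene(d);delta(.569,-.196,.1,6.3)
E
```

```text
time_s: 32.95
position: [0.692, -0.0126, 0.0667]
orientation: [2.34, -2.096, 0.0]
contact_force: [-6.9, 0.7, 15.1]
gripper_width: 0.0553
grasp_force: 15.0
time_s: 34.2
position: [0.6314, -0.1343, 0.1648]
orientation: [2.337, -2.099, -0.001]
contact_force: [-0.2, 1.2, -0.2]
gripper_width: 0.0638
grasp_force: 0.0
t 34.25 d [-6.24 -6.29 -6.48] turn 0.1
```

View pics/t6.png

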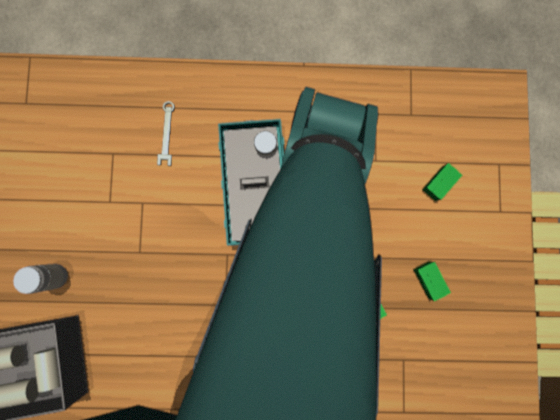

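Tub 1 stands on the divider at (265,143), and the grip is at (255,182). I'll move to the next tub and locate it from the side camera.

```bash
python3 -m inch '[[[-3,-3,-2,0],[-6.1,-6.2,-4,0],[-6.1,-6.2,-7,0],[-6.1,-6.2,-7,0],[-6.1,-6.2,-7,0]]]' 0.85
python3 - <<'E'
from h import *
d=snap('side')
for c,q,n in blobs(d,(0,0,120),(180,70,255),.033,.040,20,400):
    if q[:,1].mean()<-.1 and q[:,0].mean()>.3:print(c.round(),n,rect(q))
delta(.569,-.196,.01,6.3)
E
```

```text
time_s: 34.88
position: [0.5716, -0.1939, 0.0961]
orientation: [-2.341, 2.095, -0.001]
contact_force: [-0.4, 0.7, 0.8]
gripper_width: 0.0775
grasp_force: 0.0
[298. 197.] 99 (568, -192, 53, 51, 60.8)
[324. 208.] 118 (463, -186, 53, 50, 63.4)
t 34.925 d [-0.28 -0.19 -8.65] turn -0.0
```

```bash
python3 -m inch '[[[-0.2,-0.1,-5,0],[-0.2,-0.1,-8.5,0],[-0.2,-0.1,-8.5,0],[-0.2,-0.1,-8.5,0],[-0.2,-0.1,-8.5,0]]]'
python3 -m inch '[[[0,0,0,0],[0,0,0,0],[0,0,0,0],[0,0,0,0],[0,0,6,0],[0,0,12,0],[0,0,14,0],[0,0,14,0],[0,0,14,0]]]' 0 15
python3 -c "
from h import *
x,y=slot(.095,.035)+[-.0015,.0005];delta(x,y,.067,6.3)"
```

```text
time_s: 35.55
position: [0.5701, -0.1959, 0.0123]
orientation: [-2.339, 2.096, -0.004]
contact_force: [1.0, 0.8, -0.4]
gripper_width: 0.0773
grasp_force: 0.0
time_s: 36.67
position: [0.5677, -0.1952, 0.1484]
orientation: [2.339, -2.096, -0.004]
contact_force: [-1.0, 0.3, -0.7]
gripper_width: 0.0557
grasp_force: 15.0
t 36.675 d [11.54 25.29 -8.14] turn 0.0
```

```bash
python3 -m inch '[[[2.5,6,0.5,0],[5,12,0.5,0],[8,18,0.5,0],[11.5,25.3,0.5,0],[11.5,25.3,0.5,0],[11.5,25.3,0.5,0],[11.5,25.3,-3,0],[11.5,25.3,-5.5,0],[11.5,25.3,-7,0],[11.5,25.3,-7,0]]]'
python3 -m inch '[[[0,0,0,0],[0,0,0,0],[0,0,-0.5,0],[0,0,-0.9,0],[0,0,-0.9,0],[0,0,-0.9,0],[0,0,-0.9,0]]]'
python3 -c "
from h import *
x,y=slot(.095,.035)+[-.0015,.0005];delta(x,y,.067,6.3)"
```

```text
time_s: 37.92
position: [0.6829, 0.0557, 0.0792]
orientation: [2.34, -2.096, -0.005]
contact_force: [-0.5, 0.7, -2.4]
gripper_width: 0.0556
grasp_force: 15.0
time_s: 38.8
position: [0.6839, 0.0566, 0.0715]
orientation: [-2.34, 2.094, 0.002]
contact_force: [0.4, -0.3, -1.3]
gripper_width: 0.056
grasp_force: 15.0
t 38.8 d [-0.09  0.11 -0.45] turn -0.1
```

```bash
python3 -m inch '[[[-0.1,0,-0.2,0],[-0.1,0,-0.4,0],[-0.1,0,-0.4,0],[-0.1,0,-0.4,0]]]'
python3 -m inch '[[[0,0,0,0],[0,0,0,0],[0,0,0,0],[0,0,4,0],[0,0,8,0],[0,0,10,0],[-7,-6,10,0],[-14,-12,10,0],[-22,-18,10,0],[-22,-23,10,0]]]' 0.7
python3 -c "
from h import *
delta(.463,-.187,.1,6.3)"
```

```text
time_s: 39.3
position: [0.6829, 0.0566, 0.0674]
orientation: [-2.34, 2.094, 0.002]
contact_force: [-0.5, 0.0, -1.2]
gripper_width: 0.056
grasp_force: 15.0
time_s: 40.55
position: [0.501, -0.1153, 0.1669]
orientation: [-2.342, 2.093, 0.004]
contact_force: [0.9, -1.3, -0.0]
gripper_width: 0.0637
grasp_force: 0.0
t 40.55 d [-3.8  -7.17 -6.69] turn -0.1
```

```bash
python3 -m inch '[[[0,0,0,0],[0,0,0,0],[0,0,0,0]]]' 0.85
python3 - <<'E'
from h import *
d=snap('side')
for c,q,n in blobs(d,(0,0,120),(180,70,255),.033,.040,20,400):
    if q[:,1].mean()<-.1 and q[:,0].mean()>.3:print(c.round(),n,rect(q))
d=snap('top');
for c,q,n in blobs(d,(0,0,0),(180,255,255),.08,.1,200,500):print('top',c.round(),n,rect(q),np.median(q[:,2]).round(3),np.std(q[:,2]).round(4))
delta(.463,-.187,.1,6.3)
E
```

```text
time_s: 40.92
position: [0.504, -0.1141, 0.1673]
orientation: [-2.341, 2.092, 0.002]
contact_force: [0.1, 0.4, 0.1]
gripper_width: 0.0777
grasp_force: 0.0
[332. 205.] 117 (450, -214, 54, 53, 55.0)
top [245. 150.] 471 (628, 15, 245, 160, 6.1) 0.084 0.0017
top [265. 142.] 409 (693, -14, 55, 55, -88.6) 0.092 0.002
top [238. 144.] 414 (684, 55, 56, 56, -32.3) 0.092 0.0021
top [ 64. 363.] 436 (146, 446, 199, 15, 14.5) 0.09 0.0058
t 41.025 d [-4.09 -7.29 -6.73] turn -0.1
```

The last tub was knocked to about (450,-214) mm, and the other two stand properly at height 92 mm. I'll go to its new position.

```bash
python3 -m inch '[[[-3,-5,-2,0],[-5.4,-10,-5,0],[-5.4,-10,-7,0],[-5.4,-10,-7,0],[-5.4,-10,-7,0],[-5.4,-10,-7,0]]]'
python3 - <<'E'
from h import *
d=snap('side','s7.png')
for c,q,n in blobs(d,(0,0,120),(180,70,255),.033,.040,20,400):
    if q[:,1].mean()<-.1 and q[:,0].mean()>.3:print(c.round(),n,rect(q))
delta(.450,-.215,.01,6.3)
E
```

```text
time_s: 41.78
position: [0.4502, -0.2146, 0.0983]
orientation: [-2.341, 2.092, 0.0]
contact_force: [0.4, -0.6, -0.2]
gripper_width: 0.0777
grasp_force: 0.0
[497.  72.] 21 (395, -2079, 71, 37, -11.7)
[332. 205.] 110 (450, -213, 49, 49, 43.4)
t 41.825 d [-0.01 -0.04 -8.82] turn -0.1
```

View pics/s7.png

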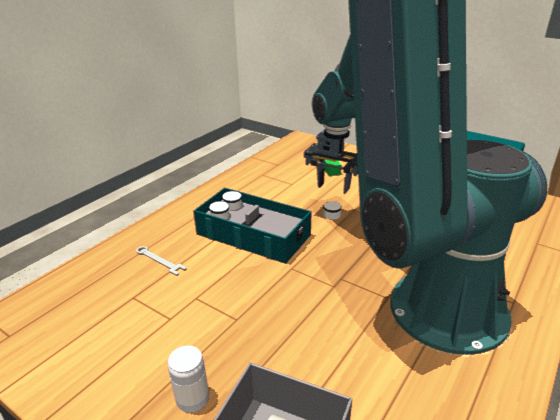

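The gripper hovers over the last tub at (332,210), and two tubs are in the case at (220,208) and (233,198).

```bash
python3 -m inch '[[[0,0,-5,0],[0,0,-8.7,0],[0,0,-8.7,0],[0,0,-8.7,0],[0,0,-8.7,0]]]'
python3 -m inch '[[[0,0,0,0],[0,0,0,0],[0,0,0,0],[0,0,0,0],[0,0,6,0],[0,0,12,0],[0,0,14,0],[0,0,14,0],[0,0,14,0]]]' 0 15
python3 -c "
from h import *
x,y=slot(-.09,0)+[-.0015,.0005];delta(x,y,.067,6.3)"
```

```text
time_s: 42.45
position: [0.4504, -0.2153, 0.012]
orientation: [-2.34, 2.093, -0.002]
contact_force: [0.2, 0.4, -0.1]
gripper_width: 0.0778
grasp_force: 0.0
time_s: 43.58
position: [0.4486, -0.2145, 0.1492]
orientation: [-2.341, 2.094, 0.005]
contact_force: [-0.6, 0.4, -2.3]
gripper_width: 0.056
grasp_force: 15.0
t 43.575 d [ 5.45 21.71 -8.22] turn -0.1
```

```bash
python3 -m inch '[[[1.5,6,0.5,0],[3,12,0.5,0],[4.5,18,0.5,0],[5.4,21.7,0.5,0],[5.4,21.7,0.5,0],[5.4,21.7,0.5,0],[5.4,21.7,-3,0],[5.4,21.7,-5.5,0],[5.4,21.7,-7,0],[5.4,21.7,-7,0]]]'
python3 -m inch '[[[0,0,0,0],[0,0,0,0],[0,0,-0.5,0],[0,0,-0.9,0],[0,0,-0.9,0],[0,0,-0.9,0],[0,0,-0.9,0]]]'
python3 -c "
from h import *
x,y=slot(-.09,0)+[-.0015,.0005];delta(x,y,.067,6.3)"
```

```text
time_s: 44.82
position: [0.5026, 0.0015, 0.0796]
orientation: [-2.34, 2.096, 0.005]
contact_force: [0.2, 0.0, -1.4]
gripper_width: 0.0561
grasp_force: 15.0
time_s: 45.7
position: [0.5034, 0.0021, 0.0715]
orientation: [-2.34, 2.094, 0.002]
contact_force: [1.0, 0.2, -1.8]
gripper_width: 0.0555
grasp_force: 15.0
t 45.7 d [-0.03  0.05 -0.45] turn -0.1
```

Lower the last bit, release, then back out up and to the side.

```bash
python3 -m inch '[[[0,0,-0.2,0],[0,0,-0.4,0],[0,0,-0.4,0],[0,0,-0.4,0]]]'
python3 -m inch '[[[0,0,0,0],[0,0,0,0],[0,0,0,0],[0,0,4,0],[0,0,8,0],[0,0,12,0],[0,-7,12,0],[0,-14,12,0],[0,-21,12,0],[0,-28,12,0]]]' 0.7
python3 -m inch '[[[0,-6,0,0],[0,-12,0,0],[0,-18,0,0],[0,-20,0,0],[0,-20,0,0],[0,-20,0,0]]]'
python3 - <<'E'
from h import *
d=snap('top','t8.png')
for c,q,n in blobs(d,(0,0,0),(180,255,255),.087,.1,100,500):print('top',c.round(),n,rect(q),np.median(q[:,2]).round(3))
p=pts(d);hsv=cv2.cvtColor(d['img'],cv2.COLOR_RGB2HSV)
for c,q,n in blobs(d,(0,0,40),(180,70,200),.05,.062,300):
    if q[:,0].mean()>.3:print('div',rect(q),np.linalg.lstsq(np.c_[q[:,:2]-q[:,:2].mean(0),np.ones(len(q))],q[:,2],rcond=None)[0].round(4))
E
```

```text
time_s: 46.2
position: [0.5033, 0.0021, 0.0674]
orientation: [-2.34, 2.094, 0.002]
contact_force: [0.1, 0.4, -2.1]
gripper_width: 0.0556
grasp_force: 15.0
time_s: 47.45
position: [0.5031, -0.25, 0.1877]
orientation: [-2.34, 2.094, 0.001]
contact_force: [0.8, 0.5, 0.4]
gripper_width: 0.0637
grasp_force: 0.0
time_s: 48.2
position: [0.5033, -0.4465, 0.1872]
orientation: [-2.341, 2.093, 0.004]
contact_force: [-0.6, 0.2, -0.2]
gripper_width: 0.0639
grasp_force: 0.0
top [265. 141.] 402 (693, -14, 55, 55, -87.9) 0.092
top [238. 144.] 404 (685, 53, 57, 55, 1.4) 0.092
top [254. 180.] 111 (594, 12, 58, 12, -83.5) 0.09
top [257. 216.] 412 (505, 0, 55, 54, 1.1) 0.092
top [ 63. 363.] 273 (146, 446, 199, 9, 13.0) 0.093
top [ 14. 395.] 500 (73, 555, 70, 46, -79.9) 0.095
top [ 31. 412.] 114 (35, 512, 149, 2, -78.5) 0.094
div (596, 14, 291, 141, 6.4) [ 0.0009 -0.0015  0.0557]
```

View pics/t8.png

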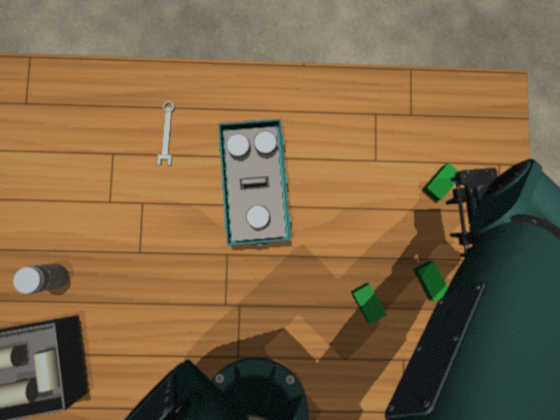

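The case holds the level divider and three upright tubs at (238,145), (265,142) and (257,216). The wrench is unmoved and no tub or carton is left on the bench, so I'm handing in.

```bash
python3 -c "
from bench import arm
print(arm.hand_in())"
```

```text
the job is handed in; nothing more can be done
None
```

The job is handed in, with no verdict returned: three cartons flat in the case, the divider pressed level on the ledges, and three tubs upright on it (the fourth was absent); the wrench is untouched.

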